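# Push a sample tin past the self-closing flap of the receiver

### The job

Push the white self-closing flap of the sample receiver open with one finger, and while that finger keeps it open push the small metal tin along its lane with the other finger until it drops into the catch bay behind the flap; then take the hand away so that the flap swings fully shut. The tin is only pushed, never lifted or carried, and it must not bump the flap. Leave the bottle, the jar and the beaker where they stand.

Things in the scene. Friction and masses are not known exactly. Their poses are not given: they have to be found in the camera images.
- station: The fixed sample receiver, seen from the robot: deck, flap, catch bay, module. Origin on the table top, in the plane of the shut flap; +x is the way tins go in, +y left, z up. Solid dark steel deck x -175 to 0, y -66 to 78 mm, top 45 mm above the table, ending at x 0 in a square lip. Nothing is above deck and bay: fingers pointing down move in freely.
- lip (a point): point on the deck's edge in mid-lane (station x 0, y -25 mm, 45 mm above the table). The tin lane runs along x to it: y -46 to -4 mm, right wall y -58 to -46 mm and 22 mm tall, left rib y -4 to 2 mm and 12 mm tall. The deck left of the rib (y 2 to 78 mm) is bare: room for the finger that opens the flap. A tin whose centre is pushed past the lip tips and drops 39 mm into the bay.
- bay (a point): centre of the catch bay's floor (station x 67, y 6 mm, 6 mm above the table). Open-topped bay x 0 to 135, y -66 to 78 mm; blue side walls 6 mm thick, 90 mm tall from the table. Behind it a closed blue and white module, x 135 to 245, y -89 to 101 mm, 105 mm tall.
- flap (a joint): flap angle, rad: 0 shut, grows as it swings into the bay (+x), stop at 1.6. White upright plate 4 mm thick, hinged on a vertical steel post (13 mm thick with barrel, to 105 mm above the table) at station x 0, y 75 mm; shut, it reaches to y -51 mm; 50 to 90 mm above the table, so it passes over a tin in the bay. Spring shuts it: 0.012 N m shut, 0.044 at the stop; let go, it shuts in about a second.
- flap_edge (a point): middle of the flap's free upright edge, 126 mm from the hinge axis, 70 mm above the table; moves with the flap.
- tin: square sealed sample tin of bare metal, 36 x 36 mm (37 over its lid), 22 mm tall, about 60 g, standing in the lane on the deck, its centre 65 to 100 mm before the lip, sides within 0.08 rad of the lane; origin at the centre of its underside, z up.
- amber_bottle: bystander: amber bottle, 48 mm diameter, 95 mm tall, standing on the table left of the receiver; origin at its underside.
- jar: bystander: glass jar with steel cap, 60 mm diameter, 70 mm tall, standing on the table right of the receiver; origin at its underside.
- beaker: bystander: glass beaker, 64 mm diameter, 75 mm tall, standing on the table right of the receiver; origin at its underside.
Things that resemble listed ones, but are neither listed nor needed, are in the scene too. Of the things like the tin, leave any that is pink or purple; of the rest the larger one is meant.

How it is judged (in metres and radians):
On the way, in this order (a step that is already met when the one before it is completed fails the run):
1. a finger holds the flap open while the tin is still on the deck (value of joint flap above 0.4 rad and contact force between the fingers and flap above 0.05 N and x of tin in the frame of station below 0 m and z of tin in the frame of station above 0.04 m), for 0.1 s.
2. the tin has dropped into the catch bay (x of tin in the frame of station above 0 m and z of tin in the frame of station below 0.036 m), for 0.2 s.
At the end, for the whole second after the job is handed in: The tin lies at rest (under 30 mm/s) in the catch bay below the deck, the flap is shut (within 0.06 rad), and bottle, jar and beaker are within 20 mm of where they stood (all of step 2 and value of joint flap below 0.06 rad and x of tin in the frame of station below 0.135 m and y of tin in the frame of station between -0.066 and 0.078 m and linear speed of tin below 0.03 m/s and distance of each of amber_bottle, jar, beaker from where it was at the start of the episode below 0.02 m); the robot touches nothing.
It fails at once if the tin bumped the flap (over 0.3 N) (contact force between tin and flap above 0.3 N).
It fails at once if the tin was lifted (more than 12 mm above the deck) (z of tin in the frame of station above 0.057 m).
It fails at once if bottle, jar or beaker moved over 20 mm (not (distance of each of amber_bottle, jar, beaker from where it was at the start of the episode below 0.02 m)).
It also fails if it takes over 35 s, if anything falls off the work surface, if the arm or the gripper's body presses on something with over 40 N, if the wrist force passes 120 N, or if a joint passes its speed limit or range.

### The arm

A 6-joint arm with a two-finger parallel gripper is mounted at the origin on the work surface. World frame = base frame: x ahead of the robot, y to its left, z up, the work surface at z = 0. Lengths are in mm, angles in rad, forces in N, time in s.
With the tool pointing down it reaches from about 400 to 925 mm from the base axis. Payload 12.5 kg.
Tool frame: the origin (TCP) lies at the very end of the fingers, on their centre line; the grasp point (between the pads) lies 19 mm behind it; y points along the fingers, z is the direction in which the jaws open and shut, and the axes are right-handed (so a half turn about y gives the same grasp; the last joint's range is limited). The gripper opens to 95 mm and grips with 3 to 60 N. Pads are 20 mm wide; open, the fingers measure 119 mm over their backs; the gripper's body (75 mm by 180 mm) begins 59 mm behind the grasp point.
Start: joints at [-1.336, 0.491, 1.559, -0, 1.092, -0.106], TCP at [208.924, -589.065, 214.661] pointing down, gripper open.
Joint ranges: [-3.1, 3.1], [-0.84, 2.19], [0.05, 2.79], [-1.13, 4.28], [0.06, 2.93], [-2.69, 2.69]. Speed limits (rad/s): [2.22, 2.22, 2.79, 3.14, 3.14, 3.14].

### API

Orientations are given as [roll, pitch, yaw] about the fixed x, y, z axes, in that order (R = Rz(yaw) Ry(pitch) Rx(roll)).
In Python, from cell import env, optics gives the robot as it stands.
- The arm moves only by the tool drive_tool, never from a script. Its argument "steps" is a list of rows, each an object with "slide": the shift along the tool's x, y, z in m, a list of three; "dr": the turn, a rotation vector about the tool's x, y, z in rad, a list of three; "fingers": the finger opening in m, from 0 to 0.0951. A call has 1 to 5 rows; each row is the pose to reach, as a shift and turn from the pose commanded when the call began, along the tool's axes at that moment; what a row does not reach only later rows make up. A row lasts 1/12 s, in which the tool goes at most 41.7 mm and 7.16 degrees, less where a joint would pass 70% of its speed; a pose out of reach is approached as far as the arm can. A call with a gripper value outside its range is refused whole. The fingers move at their own pace and stop on an object; the grip force is fixed at half the most. Time passes only in rows, so rows that repeat a pose let the fingers close. It gives the time, the measured TCP pose, the force and the opening at its end, in the units of the state.
- env.state(): the state, without advancing time (a new reading comes with each control period).
- optics.read_camera(name): name is "side" or "top"; returns the picture (480x640x3 uint8, red, green, blue); there is no depth.
- optics.camera_model(name): a dict with "mtx" (3x3 intrinsics, pixels), "distortion" ([k1, k2, p1, p2, k3] as OpenCV has them; the pictures are not rectified), "R" (3x3) and "t" (3): a world point X has camera coordinates R X + t. Camera axes: x right, y down, z forward; pixel columns grow to the right and rows downward; lengths in mm; the calibration is good to about 2 mm. A picture is of the moment at which its call begins. camera_model takes no time and is no camera call.
- env.job_done(): hands the job in, once; it reports no verdict.
The state is a dict: "t": time; "joints": joint angles; "qvel": joint speeds; "tau": joint torques, N m; "eef_pos": TCP position; "tcp_rot": TCP orientation; "ft_force": force on the tool from outside, world axes, zero at the start; "moment": the same for the moment, N m; "opening": opening from 0.0 (shut) to 1.0 (fully open).
Only numpy, scipy, OpenCV 4.12 (cv2) and the standard library are available. Lean on these libraries where they do the work, as an engineer would, in place of code of your own. Each camera call takes 0.05 s, during which the arm holds its last target.

## Working session

There is one attempt and no reset: what is moved stays moved. The work goes in short steps, Python scripts to look and compute and a tool call to move; the robot and the scene stay as the last step left them, time stands still between calls to the robot, and variables do not carry over. Pictures are saved under pics/ and viewed, and the job is handed in when it is done.

Besides the shell and the picture viewer there is one more tool, called after "Emit:" as name(argument=value, ...) on one line, values as JSON. drive_tool: Moves the arm, as the interface text tells. Its arguments: {"type":"object","properties":{"steps":{"type":"array","items":{"type":"object","properties":{"slide":{"type":"array","items":{"type":"number"}},"dr":{"type":"array","items":{"type":"number"}},"fingers":{"type":"number"}}}}},"required":["steps"]}

```bash
ls; mkdir -p pics; python3 - <<'E'
from cell import env, optics
import cv2
for n in("side","top"):
    im=optics.read_camera(n); cv2.imwrite(f"pics/{n}0.png",im[:,:,::-1])
    m=optics.camera_model(n); print(n,m)
print(env.state())
E
```

```text
pics
side {'mtx': array([[504.11899194,   0.        , 315.34534852],
       [  0.        , 504.11899194, 245.66324758],
       [  0.        ,   0.        ,   1.        ]]), 'distortion': array([-0.01777948,  0.        ,  0.        ,  0.        ,  0.        ]), 'R': array([[ 0.99643945, -0.08415328,  0.0051616 ],
       [-0.05744326, -0.72243554, -0.68904802],
       [ 0.06171457,  0.68629813, -0.72469731]]), 't': array([-547.51624128,  110.00519512,  841.99274906])}
top {'mtx': array([[560.29614239,   0.        , 332.05413793],
       [  0.        , 560.29614239, 244.16322557],
       [  0.        ,   0.        ,   1.        ]]), 'distortion': array([0.01328007, 0.        , 0.        , 0.        , 0.        ]), 'R': array([[ 0.0188542 , -0.99971319,  0.01476643],
       [-0.98313839, -0.02122436, -0.18162718],
       [ 0.1818885 , -0.01109301, -0.98325659]]), 't': array([  6.36432275, 528.65929519, 869.47327809])}
{'t': 0.1, 'joints': array([-1.33559978e+00,  4.91509938e-01,  1.55937997e+00,  1.25205768e-06,
        1.09170395e+00, -1.05588808e-01]), 'qvel': array([ 0.00034778, -0.00211297, -0.00166968, -0.00063085, -0.00085073,
        0.00124977]), 'tau': array([ 2.65969269e-03, -6.13621688e+01, -2.58605629e+01,  6.94023189e-02,
        4.70129214e-02, -5.92465699e-05]), 'eef_pos': array([ 208.87087195, -588.84102806,  214.11650332]), 'tcp_rot': array([-1.57179184e+00,  1.06624629e-04, -2.80080793e+00]), 'ft_force': array([ 0.49953366, -0.33981961, -1.58274752]), 'moment': array([-0.00801996, -0.00133001,  0.01390214]), 'opening': 0.997444631816354}
```

View pics/side0.png

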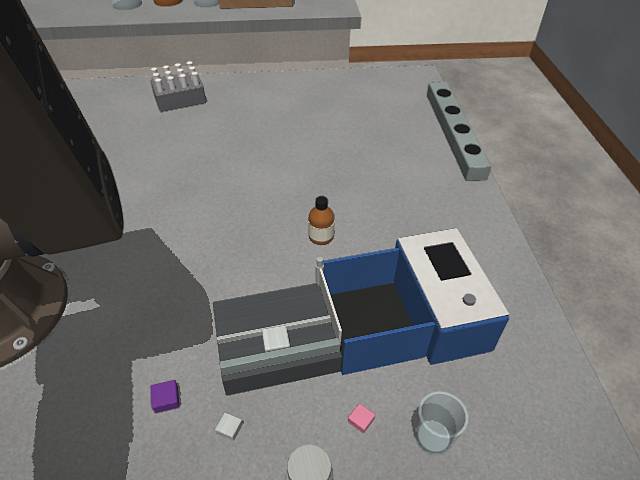

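View pics/top0.png

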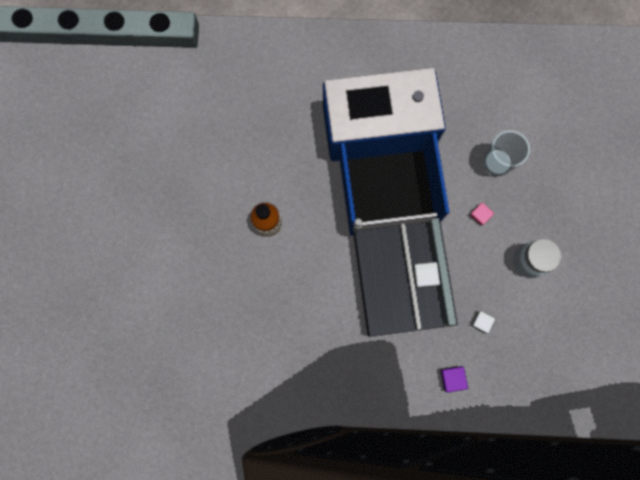

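Tin candidates in the top view: the bare metal one in the lane (427,274), a smaller grey one on the table (484,322), a pink one (482,214) and a purple one (455,379). The lane one fits, being the larger of the two that aren't pink or purple. I'll confirm it in an enlarged crop.

```bash
cat > h.py <<'E'
import numpy as np, cv2
from cell import env, optics
def ray(n,uv):
    m=optics.camera_model(n); R=np.array(m["R"]);t=np.array(m["t"])
    p=cv2.undistortPoints(np.array([[uv]],float),m["mtx"],m["distortion"])[0,0]
    return -R.T@t, R.T@np.array([p[0],p[1],1])
def onz(n,uv,z):
    o,d=ray(n,uv); return o+d*(z-o[2])/d[2]
def proj(n,X):
    m=optics.camera_model(n)
    return cv2.projectPoints(np.array(X,float).reshape(-1,1,3),cv2.Rodrigues(m["R"])[0],m["t"],m["mtx"],m["distortion"])[0][:,0]
E
python3 - <<'E'
import cv2
a=cv2.imread("pics/top0.png")[190:345,335:515]
cv2.imwrite("pics/crop_t.png",cv2.resize(a,None,fx=4,fy=3.8,interpolation=cv2.INTER_CUBIC)) if 0 else cv2.imwrite("pics/crop_t.png",cv2.resize(a,None,fx=3.8,fy=3.8,interpolation=cv2.INTER_CUBIC))
a=cv2.imread("pics/side0.png")[240:400,200:360]
cv2.imwrite("pics/crop_s.png",cv2.resize(a,None,fx=3.7,fy=3.7,interpolation=cv2.INTER_CUBIC))
E
```

```text
(no output)
```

View pics/crop_t.png

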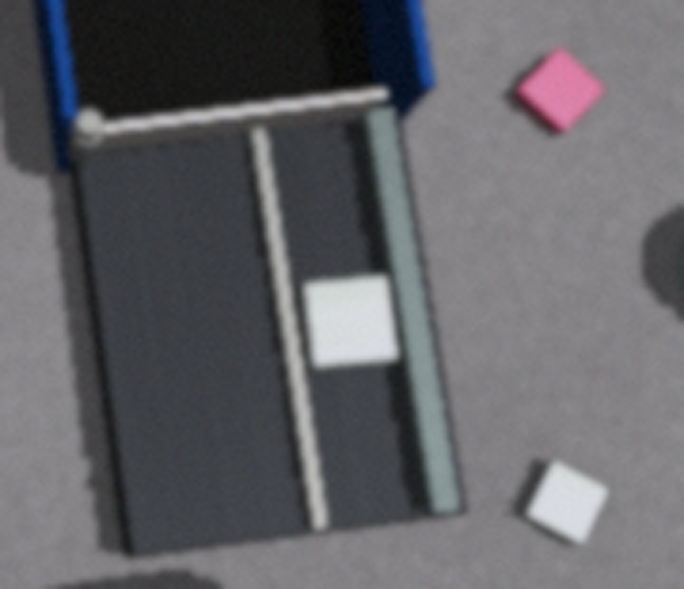

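View pics/crop_s.png

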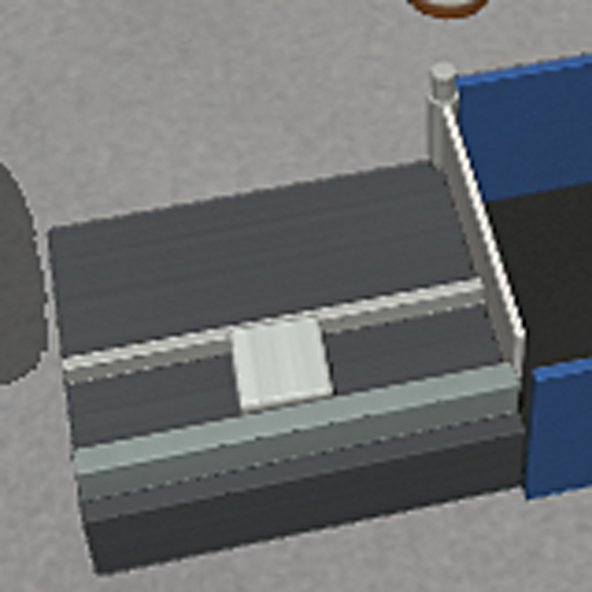

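The lane item is the bare metal square tin, larger than the grey one lying on the table at (484,322). Next I'll fit the station pose from these points.

```bash
cat > fit.py <<'E'
from h import *
def px(c,n): return (np.array(c)/3.8+[335,190]-0.4) if n=="top" else (np.array(c)/3.7+[200,240]-0.4)
obs=[("top",(128,553),45,(-175,78)),("top",(466,513),45,(-175,-66)),("top",(319,528),57,(-175,-1)),("top",(260,130),57,(0,-1)),
("top",(445,512),67,(-175,-52)),("top",(381,110),67,(0,-52)),("top",(89,122),105,(0,75)),("top",(387,93),90,(0,-51)),
("side",(50,231),45,(-175,78)),("side",(67,364),57,(-175,-1)),("side",(78,464),67,(-175,-52)),("side",(90,520),45,(-175,-66)),("side",(520,374),67,(0,-52)),("side",(443,70),105,(0,75)),("side",(521,331),90,(0,-51))]
def fit(sel):
    W=np.array([onz(n,px(c,n),z)[:2] for n,c,z,s in obs if n in sel]);S=np.array([s for n,c,z,s in obs if n in sel],float)
    a=S-S.mean(0);b=W-W.mean(0)
    th=np.arctan2((a[:,0]*b[:,1]-a[:,1]*b[:,0]).sum(),(a*b).sum())
    R=np.array([[np.cos(th),-np.sin(th)],[np.sin(th),np.cos(th)]]);t=W.mean(0)-R@S.mean(0)
    return th,R,t,W-(S@R.T+t)
if __name__=="__main__":
    for sel in(("top",),("side",),("top","side")):
        th,R,t,r=fit(sel);print(sel,th,t);print(r.round(1).tolist())
    for n,cs in(("top",[(303,281),(388,275),(400,358),(315,367)]),("side",[(231,330),(317,317),(331,392),(243,409)])):
        P=np.array([onz(n,px(c,n),67)[:2] for c in cs]); Q=(P-t)@R
        print(n,Q.round(1).tolist(),Q.mean(0),[np.linalg.norm(P[i]-P[i-1]).round(1) for i in range(4)])
E
python3 fit.py
```

```text
('top',) 0.14127927440674853 [565.51241953 -96.55116685]
[[1.3, 0.3], [0.5, 0.1], [1.7, 0.0], [-2.5, -0.8], [1.7, 0.1], [-2.0, -0.6], [-0.8, 0.5], [-0.0, 0.4]]
('side',) 0.1571037139150125 [566.15526188 -93.80276279]
[[1.0, -1.1], [1.1, 0.5], [1.0, -0.7], [1.0, 1.8], [-1.6, -2.0], [-0.9, 0.1], [-1.5, 1.5]]
('top', 'side') 0.1484518910425784 [565.83175003 -95.335186  ]
[[1.4, 0.4], [-0.4, 0.1], [1.2, 0.0], [-2.8, -2.0], [0.9, 0.1], [-2.7, -1.9], [-0.6, -0.7], [-0.7, -0.9], [0.8, -1.2], [1.7, 0.5], [2.0, -0.6], [2.1, 1.9], [-0.9, -0.4], [-1.2, 1.5], [-0.8, 3.1]]
top [[-71.6, -8.9], [-73.6, -44.8], [-108.9, -44.1], [-108.1, -8.2]] [-90.53966303 -26.51999417] [np.float64(36.5), np.float64(36.0), np.float64(35.2), np.float64(35.9)]
side [[-107.5, -6.4], [-73.0, -8.0], [-74.4, -43.5], [-108.8, -43.3]] [-90.90724523 -25.30292195] [np.float64(36.9), np.float64(34.5), np.float64(35.5), np.float64(34.4)]
```

```bash
cat > plan.py <<'E'
from h import *
from scipy.spatial.transform import Rotation as Ro
TH=0.148; T=np.array([566.,-95.3])
def st2w(p): 
    c,s=np.cos(TH),np.sin(TH); return T+np.array([[c,-s],[s,c]])@np.array(p,float)
def w2st(p):
    c,s=np.cos(TH),np.sin(TH); return np.array([[c,s],[-s,c]])@(np.array(p)-T)
def pose():
    s=env.state(); R=Ro.from_euler("xyz",s["tcp_rot"]).as_matrix(); return s,np.array(s["eef_pos"]),R
E
python3 - <<'E'
from plan import *
s,p,R=pose(); print(R.round(3))
phi=0.6; tgt=np.append(st2w((-84,8.2)),200.); print(tgt)
za=np.arctan2(R[1,2],R[0,2]); dyaw=TH+phi-za; print(za,dyaw)
for k in range(4):
    Rk=Ro.from_euler("z",dyaw*k/4).as_matrix()@R
    print(k,(Rk.T@((tgt-p)/4)).round(1), "dr y",-dyaw/4)
E
```

```text
[[-0.942 -0.     0.334]
 [-0.334  0.001 -0.942]
 [-0.    -1.    -0.001]]
[481.70911558 -99.57630718 200.        ]
-1.2300114976896273 1.9780114976896273
0 [-105.2    3.6  -92.5] dr y -0.4945028744224068
1 [-136.5    3.6  -31.5] dr y -0.4945028744224068
2 [-135.1    3.5   37. ] dr y -0.4945028744224068
3 [-101.3    3.4   96.7] dr y -0.4945028744224068
```

Emit:
drive_tool(steps=[{"slide": [-0.021, 0, -0.0185], "dr": [0, -0.099, 0], "fingers": 0.095}, {"slide": [-0.042, 0, -0.037], "dr": [0, -0.198, 0], "fingers": 0.095}, {"slide": [-0.063, 0, -0.0555], "dr": [0, -0.297, 0], "fingers": 0.095}, {"slide": [-0.084, 0, -0.074], "dr": [0, -0.396, 0], "fingers": 0.095}, {"slide": [-0.105, 0, -0.0925], "dr": [0, -0.495, 0], "fingers": 0.095}])

```text
t: 0.52
eef_pos: [277.3, -465.5, 214.4]
tcp_rot: [-1.571, 0.0, -2.301]
ft_force: [-0.5, -0.6, 0.1]
opening: 0.996
```

Emit:
drive_tool(steps=[{"slide": [-0.0273, 0, -0.0063], "dr": [0, -0.099, 0], "fingers": 0.095}, {"slide": [-0.0546, 0, -0.0126], "dr": [0, -0.198, 0], "fingers": 0.095}, {"slide": [-0.082, 0, -0.019], "dr": [0, -0.297, 0], "fingers": 0.095}, {"slide": [-0.109, 0, -0.025], "dr": [0, -0.396, 0], "fingers": 0.095}, {"slide": [-0.1365, 0, -0.0315], "dr": [0, -0.495, 0], "fingers": 0.095}])

```text
t: 0.93
eef_pos: [345.5, -343.1, 214.5]
tcp_rot: [-1.571, 0.0, -1.806]
ft_force: [1.6, -0.7, 0.0]
opening: 0.997
```

Emit:
drive_tool(steps=[{"slide": [-0.027, 0, 0.0074], "dr": [0, -0.099, 0], "fingers": 0.095}, {"slide": [-0.054, 0, 0.0148], "dr": [0, -0.198, 0], "fingers": 0.095}, {"slide": [-0.081, 0, 0.0222], "dr": [0, -0.297, 0], "fingers": 0.095}, {"slide": [-0.108, 0, 0.0296], "dr": [0, -0.396, 0], "fingers": 0.095}, {"slide": [-0.135, 0, 0.037], "dr": [0, -0.495, 0], "fingers": 0.095}])

```text
t: 1.35
eef_pos: [413.5, -220.7, 214.5]
tcp_rot: [-1.571, 0.0, -1.311]
ft_force: [0.3, -0.6, -0.6]
opening: 1.001
```

Emit:
drive_tool(steps=[{"slide": [-0.02, 0, 0.0193], "dr": [0, -0.099, 0], "fingers": 0.095}, {"slide": [-0.04, 0, 0.0387], "dr": [0, -0.198, 0], "fingers": 0.095}, {"slide": [-0.061, 0, 0.058], "dr": [0, -0.297, 0], "fingers": 0.095}, {"slide": [-0.081, 0, 0.077], "dr": [0, -0.396, 0], "fingers": 0.095}, {"slide": [-0.101, 0, 0.0967], "dr": [0, -0.495, 0], "fingers": 0.095}])

```text
t: 1.77
eef_pos: [481.6, -98.5, 214.5]
tcp_rot: [-1.571, 0.0, -0.816]
ft_force: [0.1, 0.8, -0.4]
opening: 1.0
```

```bash
python3 - <<'E'
from plan import *
a=optics.read_camera("side");b=optics.read_camera("top")
im=np.hstack([cv2.resize(a[200:420,160:440],(400,314)),cv2.resize(b[140:360,280:560],(400,314))])
cv2.imwrite("pics/hover.png",im[:,:,::-1])
s,p,R=pose(); print(p,w2st(p[:2]),R.round(3)[:,2],s["opening"])
E
```

```text
[482.34850763 -97.37045993 214.43531604] [-83.04232292  10.28744794] [0.727 0.687 0.   ] 0.9998959634791467
```

View pics/hover.png

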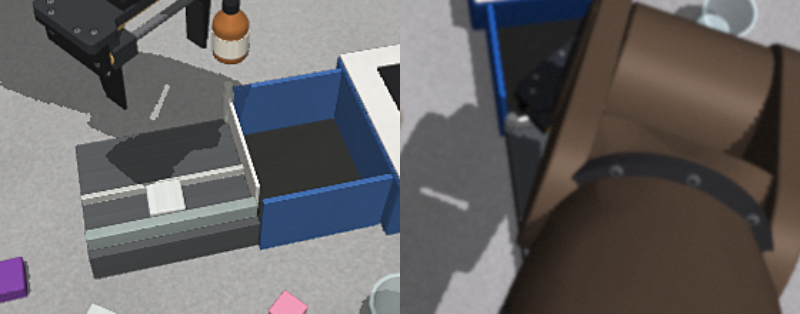

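The top view is blocked by the arm. The side view shows the fingers above and behind the station. I'll lower them to just above the walls and check.

Emit:
drive_tool(steps=[{"slide": [0.001, 0.027, -0.002], "dr": [0, 0, 0], "fingers": 0.095}, {"slide": [0.001, 0.054, -0.002], "dr": [0, 0, 0], "fingers": 0.095}, {"slide": [0.001, 0.081, -0.002], "dr": [0, 0, 0], "fingers": 0.095}, {"slide": [0.001, 0.108, -0.002], "dr": [0, 0, 0], "fingers": 0.095}, {"slide": [0.001, 0.134, -0.002], "dr": [0, 0, 0], "fingers": 0.095}])

```text
t: 2.28
eef_pos: [480.0, -102.5, 79.4]
tcp_rot: [-1.571, 0.0, -0.823]
ft_force: [0.9, -1.0, 0.0]
opening: 0.997
```

```bash
python3 - <<'E'
from plan import *
s,p,R=pose(); print(p,w2st(p[:2]))
z=R[:,2]
A=p+53.5*z;B=p-53.5*z; print("A",w2st(A[:2]),"B",w2st(B[:2]))
a=np.ascontiguousarray(optics.read_camera("side")[:,:,::-1])
C=cv2.resize(a[200:420,160:440],None,fx=2.8,fy=2.6) if 0 else cv2.resize(a[200:420,160:440],None,fx=2.7,fy=2.7)
q=(proj("side",[A,B])-[160,200])*2.7; print(q)
for u in q: cv2.circle(C,tuple(int(v) for v in u),4,(0,0,255),1)
cv2.imwrite("pics/low.png",C)
E
```

```text
[ 479.98033331 -102.52214373   79.36049287] [-86.1442771    5.54129415]
A [-41.99726005  35.76199563] B [-130.29129416  -24.67940734]
[[376.72128847 252.59927535]
 [236.7824612  370.76286609]]
```

View pics/low.png

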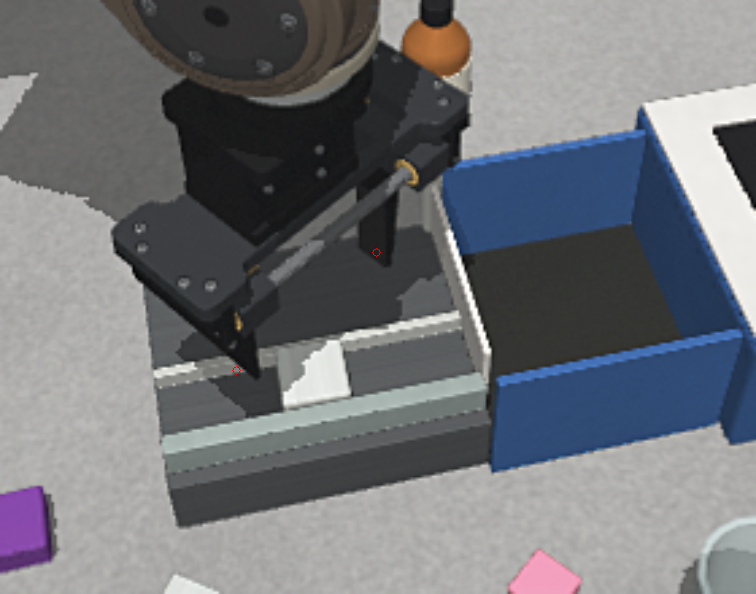

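Predicted tip centres (circles at 377,253 and 237,371) agree with the drawn finger ends. The rear finger is behind the tin inside the lane and the front finger is over the bare deck. Lowering to z≈51.

Emit:
drive_tool(steps=[{"slide": [-0.0015, 0.01, 0.002], "dr": [0, 0, 0], "fingers": 0.095}, {"slide": [-0.0015, 0.02, 0.002], "dr": [0, 0, 0], "fingers": 0.095}, {"slide": [-0.0015, 0.028, 0.002], "dr": [0, 0, 0], "fingers": 0.095}, {"slide": [-0.0015, 0.028, 0.002], "dr": [0, 0, 0], "fingers": 0.095}])

```text
t: 2.67
eef_pos: [480.8, -99.6, 52.0]
tcp_rot: [-1.571, 0.0, -0.821]
ft_force: [0.0, -0.3, 0.4]
opening: 1.001
```

```bash
cat > look.py <<'E'
from plan import *
import sys
s,p,R=pose(); z=R[:,2]
A=p+53.5*z;B=p-53.5*z; print("t",s["t"],"z",p[2],"A",w2st(A[:2]),"B",w2st(B[:2]),"F",s["ft_force"],"ang",np.arctan2(z[1],z[0])-TH)
a=np.ascontiguousarray(optics.read_camera("side")[:,:,::-1])
C=cv2.resize(a[200:420,160:440],None,fx=2.7,fy=2.7,interpolation=cv2.INTER_CUBIC)
cv2.imwrite("pics/%s.png"%sys.argv[1],C)
E
python3 look.py down
```

```text
t 2.6667 z 52.03633112259627 A [-40.83975836  38.59190374] B [-129.04117075  -21.98457421] F [ 0.01107377 -0.34854501  0.35144771] ang 0.6018099172049831
```

View pics/down.png

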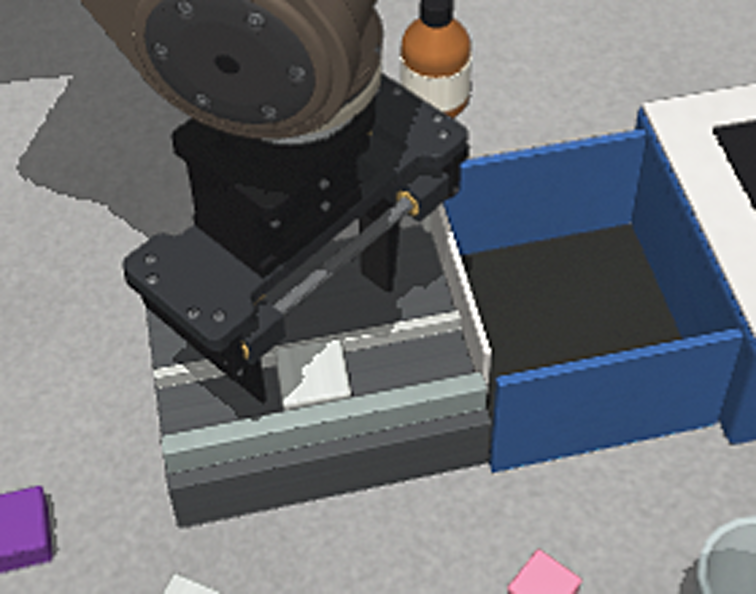

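Fingers in place. First push: 40 mm along the station's +x.

Emit:
drive_tool(steps=[{"slide": [0.0028, 0, 0.0041], "dr": [0, 0, 0], "fingers": 0.095}, {"slide": [0.0057, 0, 0.0082], "dr": [0, 0, 0], "fingers": 0.095}, {"slide": [0.0085, 0, 0.0124], "dr": [0, 0, 0], "fingers": 0.095}, {"slide": [0.0113, 0, 0.0165], "dr": [0, 0, 0], "fingers": 0.095}, {"slide": [0.0142, 0, 0.0206], "dr": [0, 0, 0], "fingers": 0.095}])

```text
t: 3.13
eef_pos: [506.4, -95.9, 52.9]
tcp_rot: [-1.571, -0.001, -0.821]
ft_force: [-0.4, -0.3, 0.4]
opening: 1.004
```

Emit:
drive_tool(steps=[{"slide": [0.0023, 0, 0.0033], "dr": [0, 0, 0], "fingers": 0.095}, {"slide": [0.0045, 0, 0.0066], "dr": [0, 0, 0], "fingers": 0.095}, {"slide": [0.0068, 0, 0.0099], "dr": [0, 0, 0], "fingers": 0.095}, {"slide": [0.0091, 0, 0.0132], "dr": [0, 0, 0], "fingers": 0.095}, {"slide": [0.0113, 0, 0.0165], "dr": [0, 0, 0], "fingers": 0.095}])

```text
t: 3.55
eef_pos: [525.7, -92.9, 52.6]
tcp_rot: [-1.571, 0.0, -0.821]
ft_force: [-1.4, -0.3, 0.5]
opening: 0.998
```

```bash
python3 look.py push1
```

```text
t 3.55 z 52.565906829393626 A [ 4.62211018 38.62420567] B [-83.56879572 -21.96757358] F [-1.43294438 -0.30611196  0.52263444] ang 0.601983385860843
```

View pics/push1.png

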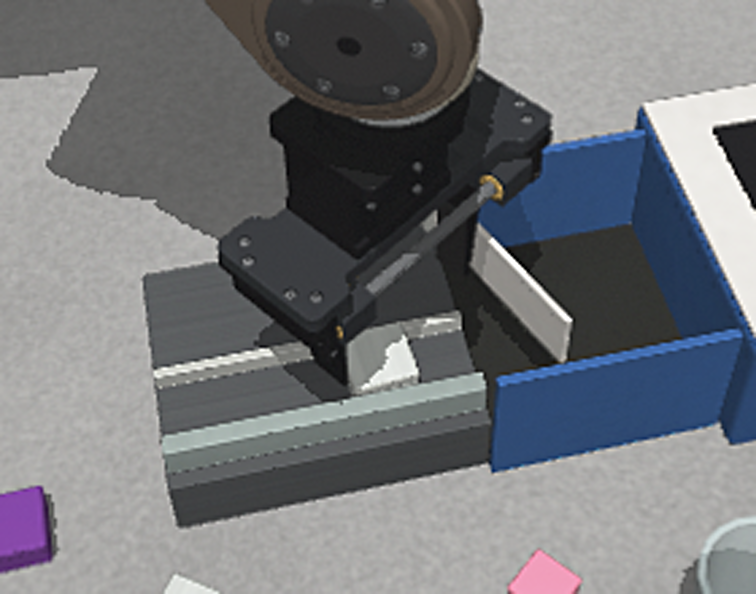

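The flap is open about 0.5 rad on the front finger. The tin is pushed along, its front edge near crop pixel (415,365), still on the deck and well behind the flap. Pushing on.

Emit:
drive_tool(steps=[{"slide": [0.0023, 0, 0.0033], "dr": [0, 0, 0], "fingers": 0.095}, {"slide": [0.0045, 0, 0.0066], "dr": [0, 0, 0], "fingers": 0.095}, {"slide": [0.0068, 0, 0.0099], "dr": [0, 0, 0], "fingers": 0.095}, {"slide": [0.0091, 0, 0.0132], "dr": [0, 0, 0], "fingers": 0.095}, {"slide": [0.0113, 0, 0.0165], "dr": [0, 0, 0], "fingers": 0.095}])

```text
t: 4.02
eef_pos: [545.6, -90.0, 52.6]
tcp_rot: [-1.571, 0.0, -0.821]
ft_force: [-1.8, -0.3, -0.1]
opening: 0.998
```

Emit:
drive_tool(steps=[{"slide": [0.0023, 0.0005, 0.0033], "dr": [0, 0, 0], "fingers": 0.095}, {"slide": [0.0045, 0.001, 0.0066], "dr": [0, 0, 0], "fingers": 0.095}, {"slide": [0.0068, 0.001, 0.0099], "dr": [0, 0, 0], "fingers": 0.095}])

```text
t: 4.27
eef_pos: [557.5, -88.2, 51.5]
tcp_rot: [-1.571, 0.0, -0.821]
ft_force: [-0.9, -0.7, 0.7]
opening: 1.0
```

```bash
python3 look.py push2
```

```text
t 4.2667 z 51.522410752757104 A [36.72772854 38.61072606] B [-51.46406999 -21.97975652] F [-0.90765576 -0.72072618  0.74036555] ang 0.6019686735322903
```

View pics/push2.png

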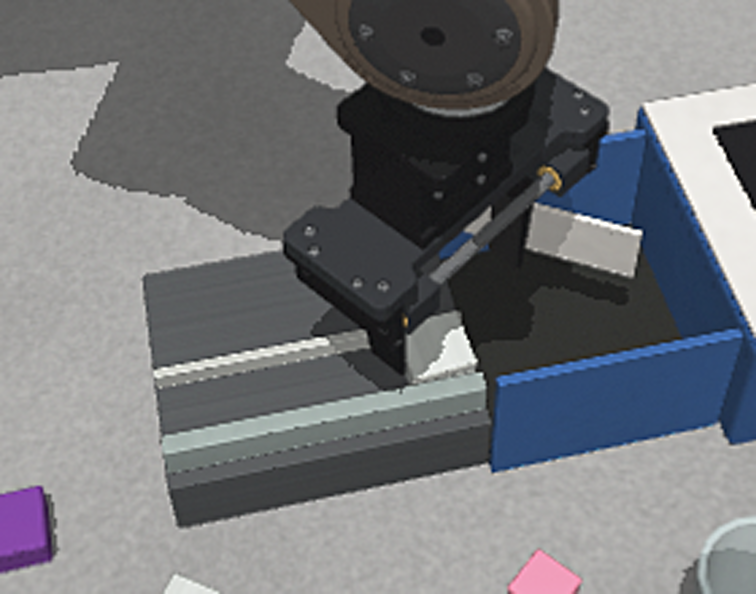

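The flap is at about 1 rad, clear of the lane, and the tin's front is at the lip. Next I push it over.

Emit:
drive_tool(steps=[{"slide": [0.0023, 0, 0.0033], "dr": [0, 0, 0], "fingers": 0.095}, {"slide": [0.0045, 0, 0.0066], "dr": [0, 0, 0], "fingers": 0.095}, {"slide": [0.0068, 0, 0.0099], "dr": [0, 0, 0], "fingers": 0.095}, {"slide": [0.0091, 0, 0.0132], "dr": [0, 0, 0], "fingers": 0.095}, {"slide": [0.0113, 0, 0.0165], "dr": [0, 0, 0], "fingers": 0.095}])

```text
t: 4.73
eef_pos: [577.4, -85.2, 51.6]
tcp_rot: [-1.571, -0.0, -0.821]
ft_force: [-1.7, -0.8, 1.2]
opening: 1.001
```

Emit:
drive_tool(steps=[{"slide": [0.0028, 0, 0.0041], "dr": [0, 0, 0], "fingers": 0.095}, {"slide": [0.0057, 0, 0.0082], "dr": [0, 0, 0], "fingers": 0.095}, {"slide": [0.0085, 0, 0.0124], "dr": [0, 0, 0], "fingers": 0.095}, {"slide": [0.0085, 0, 0.0124], "dr": [0, 0, 0], "fingers": 0.095}, {"slide": [0.0085, 0, 0.0124], "dr": [0, 0, 0], "fingers": 0.095}])

```text
t: 5.15
eef_pos: [592.1, -82.9, 51.6]
tcp_rot: [-1.571, -0.0, -0.821]
ft_force: [0.4, -0.9, -0.3]
opening: 1.005
```

```bash
python3 look.py push3
```

```text
t 5.15 z 51.57656621598079 A [71.72878932 38.71669778] B [-16.45053684 -21.89193044] F [ 0.36559518 -0.89077042 -0.29092238] ang 0.6021744561119434
```

View pics/push3.png

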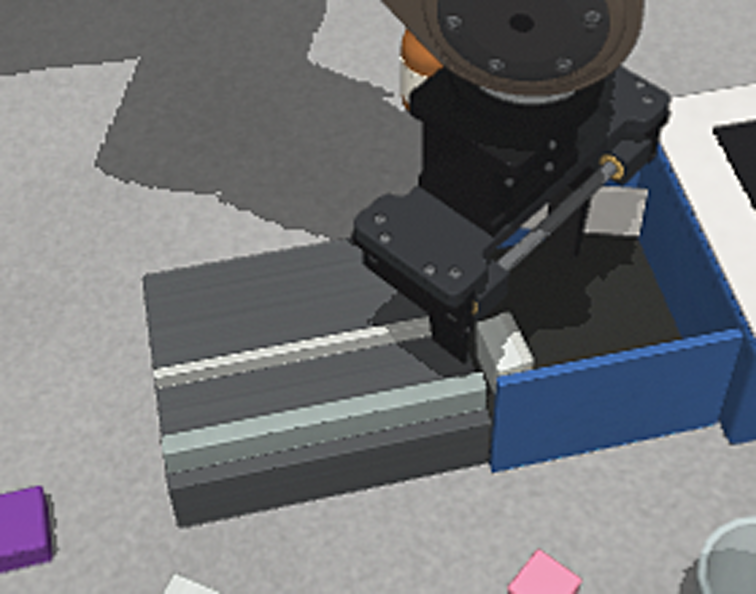

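The tin has tipped over the lip and may still be leaning on it, so I'll look closer.

```bash
python3 - <<'E'
from plan import *
a=optics.read_camera("side")[:,:,::-1]
cv2.imwrite("pics/z1.png",cv2.resize(a[295:375,310:420],None,fx=6,fy=6,interpolation=cv2.INTER_CUBIC))
E
```

```text
(no output)
```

View pics/z1.png

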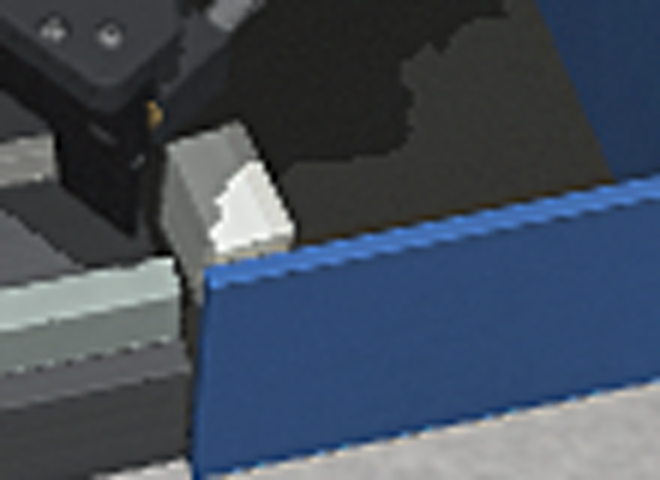

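```bash
python3 - <<'E'
from plan import *
for z in(43,50,60):
  P=[w2st(onz("side",(310+a/6-.4,295+b/6-.4),z)[:2]) for a,b in((170,145),(240,125),(293,230),(205,250))]
  print(z,np.array(P).round(1).tolist())
o=ray("side",(320,240))[0];print(o,w2st(o[:2]))
E
```

```text
43 [[11.1, 1.8], [30.5, 3.7], [34.7, -30.5], [11.4, -31.2]]
50 [[9.6, -3.0], [28.8, -1.0], [32.9, -34.9], [9.8, -35.6]]
60 [[7.4, -9.7], [26.3, -7.8], [30.3, -41.2], [7.6, -41.8]]
[ 499.92261791 -544.4616744   688.81479958] [-131.5885346  -434.50763829]
```

```bash
python3 - <<'E'
from plan import *
def pr(sx,sy,z):
    w=st2w((sx,sy)); u=proj("side",[[w[0],w[1],z]])[0]; return ((u-[310,295])*6).round(0).tolist()
print("vert edge rear right", pr(11.4,-31.2,43),pr(11.4,-31.2,6))
print("rear left", pr(11.1,1.8,43),pr(11.1,1.8,6))
print("lip pts",pr(0,-46,45),pr(0,-4,45),pr(0,-30,45))
import cv2
a=optics.read_camera("side")[:,:,::-1]
g=a[310:352,330:370].astype(float)*1.6
cv2.imwrite("pics/z2.png",cv2.resize(np.clip(g,0,255).astype(np.uint8),None,fx=14,fy=14,interpolation=cv2.INTER_CUBIC))
E
```

```text
vert edge rear right [203.0, 247.0] [196.0, 327.0]
rear left [168.0, 143.0] [162.0, 223.0]
lip pts [175.0, 301.0] [132.0, 164.0] [158.0, 248.0]
```

View pics/z2.png

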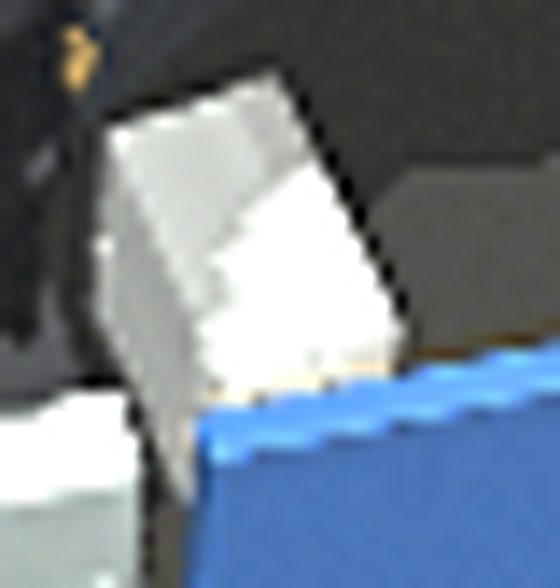

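```bash
python3 - <<'E'
from plan import *
a=optics.read_camera("top")[:,:,::-1]
cv2.imwrite("pics/t2.png",cv2.resize(a[60:280,300:500],None,fx=2.7,fy=2.7,interpolation=cv2.INTER_CUBIC))
print(env.state()["t"])
E
```

```text
5.35
```

View pics/t2.png

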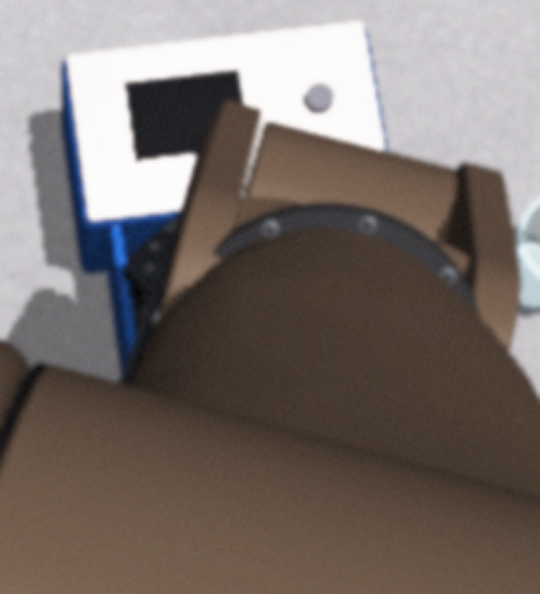

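The top view is fully blocked by the arm. From the side, the tin looks to be standing on edge at station x ≈ 10–30. On-edge height (max 49 mm) would clear the flap's 50 mm lower edge. To rule out a part-hung tin, I'll advance another 25 mm at z 51: the finger passes over a dropped tin, or knocks down a hung one.

Emit:
drive_tool(steps=[{"slide": [0.0028, 0, 0.0041], "dr": [0, 0, 0], "fingers": 0.095}, {"slide": [0.0057, 0, 0.0082], "dr": [0, 0, 0], "fingers": 0.095}, {"slide": [0.0085, 0, 0.0124], "dr": [0, 0, 0], "fingers": 0.095}, {"slide": [0.0113, 0, 0.0165], "dr": [0, 0, 0], "fingers": 0.095}, {"slide": [0.0142, 0, 0.0206], "dr": [0, 0, 0], "fingers": 0.095}])

```text
t: 5.77
eef_pos: [617.1, -79.2, 51.6]
tcp_rot: [-1.571, -0.0, -0.821]
ft_force: [0.2, -1.2, 0.2]
opening: 1.002
```

```bash
python3 look.py push4
```

```text
t 5.7667 z 51.57798025146236 A [97.02378301 38.66784058] B [  8.83961152 -21.93374265] F [ 0.19061178 -1.1524006   0.23873681] ang 0.6020945459952073
```

View pics/push4.png

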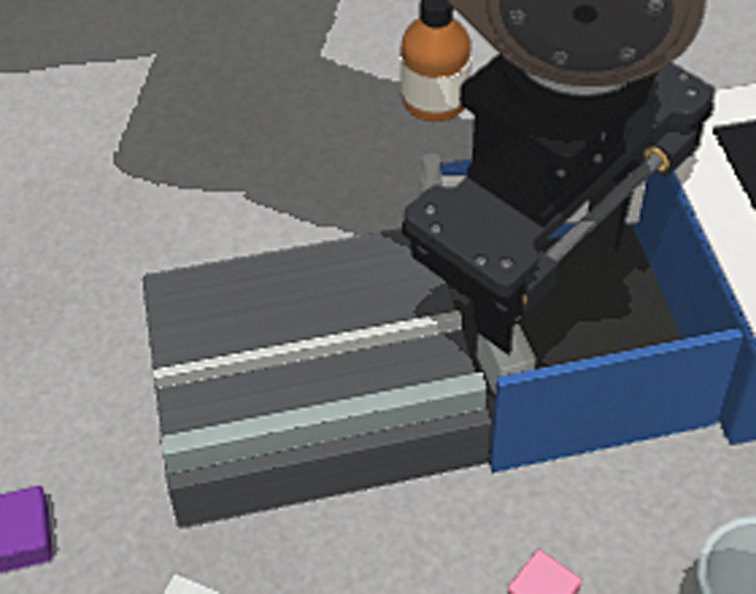

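The finger passed over the tin with no force and the tin did not move, so its top is below 51 mm and it's down in the bay. Backing out slowly, raised 3 mm, so the flap follows the finger shut.

Emit:
drive_tool(steps=[{"slide": [0, -0.003, 0], "dr": [0, 0, 0], "fingers": 0.095}, {"slide": [-0.0045, -0.004, -0.0066], "dr": [0, 0, 0], "fingers": 0.095}, {"slide": [-0.0091, -0.004, -0.0132], "dr": [0, 0, 0], "fingers": 0.095}, {"slide": [-0.0136, -0.004, -0.0198], "dr": [0, 0, 0], "fingers": 0.095}, {"slide": [-0.0181, -0.004, -0.0264], "dr": [0, 0, 0], "fingers": 0.095}])

```text
t: 6.23
eef_pos: [583.6, -84.3, 55.7]
tcp_rot: [-1.571, 0.0, -0.821]
ft_force: [-0.2, 0.3, 0.5]
opening: 0.998
```

Emit:
drive_tool(steps=[{"slide": [-0.0034, 0, -0.005], "dr": [0, 0, 0], "fingers": 0.095}, {"slide": [-0.0068, 0, -0.0099], "dr": [0, 0, 0], "fingers": 0.095}, {"slide": [-0.0102, 0, -0.0149], "dr": [0, 0, 0], "fingers": 0.095}, {"slide": [-0.0136, 0, -0.0198], "dr": [0, 0, 0], "fingers": 0.095}, {"slide": [-0.017, 0, -0.0248], "dr": [0, 0, 0], "fingers": 0.095}])

```text
t: 6.65
eef_pos: [554.6, -88.7, 55.6]
tcp_rot: [-1.571, -0.0, -0.821]
ft_force: [-0.1, -1.4, 0.5]
opening: 1.001
```

```bash
python3 look.py back1
```

```text
t 6.65 z 55.624540076589376 A [33.74563968 38.51731459] B [-54.44291522 -22.07788949] F [-0.09309192 -1.36456091  0.450122  ] ang 0.602022209424062
```

View pics/back1.png

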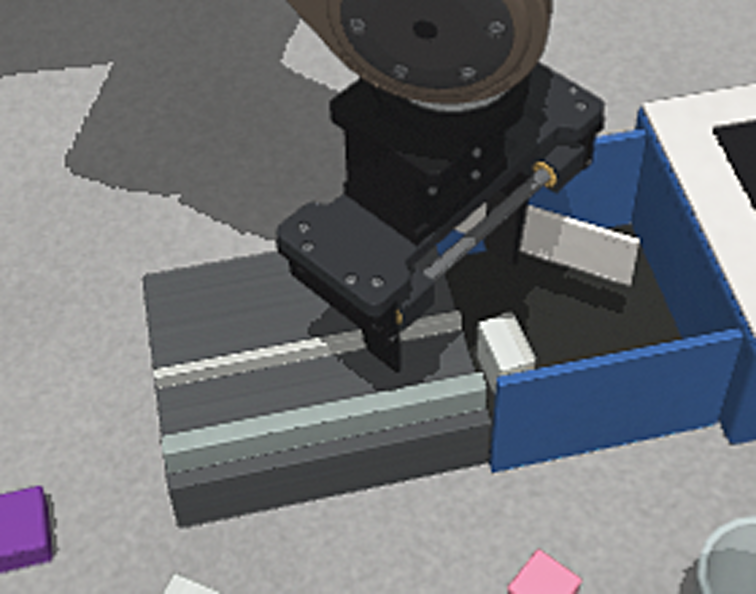

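The tin is fully lit now, so I'll measure its top again before the flap sweeps over it.

```bash
python3 - <<'E'
from plan import *
a=optics.read_camera("side")
g=a[310:352,330:370]
cv2.imwrite("pics/z3.png",cv2.resize(g[:,:,::-1],None,fx=14,fy=14,interpolation=cv2.INTER_CUBIC))
E
```

```text
(no output)
```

View pics/z3.png

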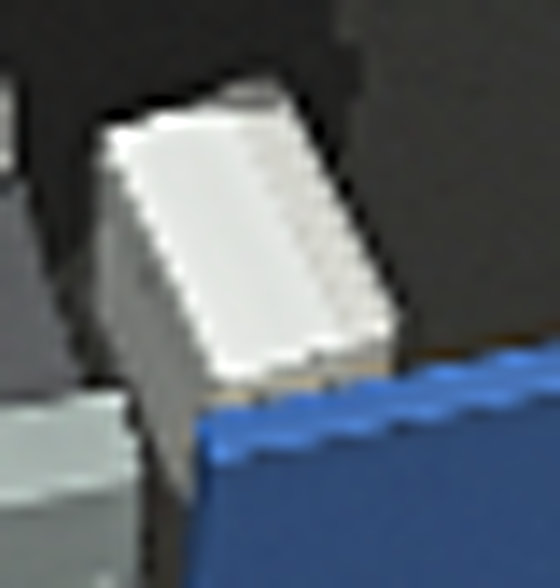

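The tin stands upright on its side on the bay floor, with the lid facing +x. Its rear vertical edge ends where I predicted for z 6 (161,218 against 162,223), so its top is at about 43 mm, 7 mm under the flap. I'll continue backing out.

Emit:
drive_tool(steps=[{"slide": [-0.0034, 0, -0.005], "dr": [0, 0, 0], "fingers": 0.095}, {"slide": [-0.0068, 0, -0.0099], "dr": [0, 0, 0], "fingers": 0.095}, {"slide": [-0.0102, 0, -0.0149], "dr": [0, 0, 0], "fingers": 0.095}, {"slide": [-0.0136, 0, -0.0198], "dr": [0, 0, 0], "fingers": 0.095}, {"slide": [-0.017, 0, -0.0248], "dr": [0, 0, 0], "fingers": 0.095}])

```text
t: 7.17
eef_pos: [524.7, -93.0, 55.6]
tcp_rot: [-1.571, 0.0, -0.821]
ft_force: [-0.4, -0.8, -0.2]
opening: 1.002
```

Emit:
drive_tool(steps=[{"slide": [-0.0034, 0, -0.005], "dr": [0, 0, 0], "fingers": 0.095}, {"slide": [-0.0068, 0, -0.0099], "dr": [0, 0, 0], "fingers": 0.095}, {"slide": [-0.0102, 0, -0.0149], "dr": [0, 0, 0], "fingers": 0.095}, {"slide": [-0.0136, 0, -0.0198], "dr": [0, 0, 0], "fingers": 0.095}, {"slide": [-0.017, 0, -0.0248], "dr": [0, 0, 0], "fingers": 0.095}])

```text
t: 7.58
eef_pos: [495.1, -97.6, 55.6]
tcp_rot: [-1.571, -0.0, -0.821]
ft_force: [0.3, 0.3, -0.1]
opening: 0.999
```

Emit:
drive_tool(steps=[{"slide": [0, -0.03, 0], "dr": [0, 0, 0], "fingers": 0.095}, {"slide": [0, -0.06, 0], "dr": [0, 0, 0], "fingers": 0.095}, {"slide": [0, -0.09, 0], "dr": [0, 0, 0], "fingers": 0.095}, {"slide": [0, -0.12, 0], "dr": [0, 0, 0], "fingers": 0.095}, {"slide": [0, -0.15, 0], "dr": [0, 0, 0], "fingers": 0.095}])

```text
t: 8.0
eef_pos: [495.1, -97.5, 207.1]
tcp_rot: [-1.571, -0.0, -0.821]
ft_force: [-0.1, 0.4, -0.1]
opening: 0.997
```

```bash
python3 look.py end1
```

```text
t 8.0 z 207.08858795759068 A [-26.39260243  38.6281259 ] B [-114.58548853  -21.96077397] F [-0.05539929  0.42110278 -0.085228  ] ang 0.6019507263448279
```

View pics/end1.png

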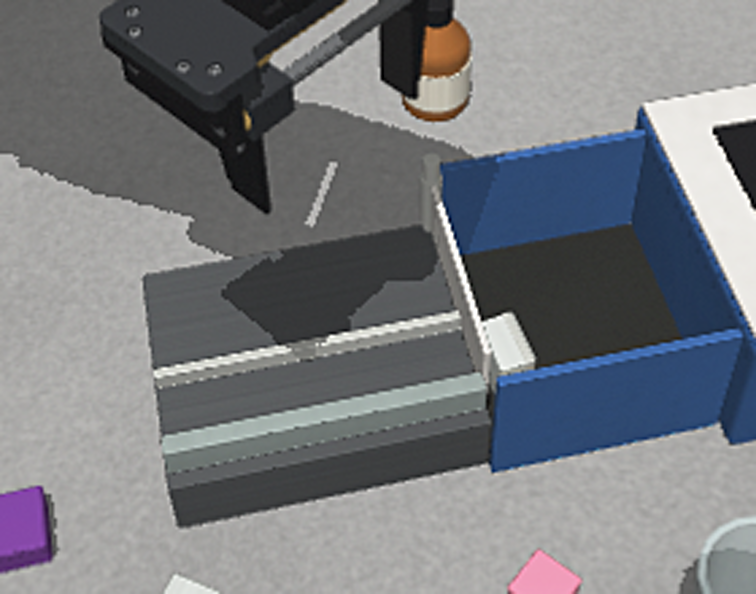

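```bash
python3 - <<'E'
from plan import *
a=optics.read_camera("side").astype(int); b=cv2.imread("pics/side0.png")[:,:,::-1].astype(int)
d=np.abs(a-b).max(2)>60
for n,(x0,y0,x1,y1) in dict(flap=(312,255,345,345),bottle=(300,190,340,248),jar=(280,440,340,480),beaker=(410,385,475,455)).items(): print(n,d[y0:y1,x0:x1].sum())
cv2.imwrite("pics/diff.png",d.astype(np.uint8)*255)
print(env.job_done())
E
```

```text
flap 127
bottle 669
jar 0
beaker 0
the job is handed in; nothing more can be done
None
```

View pics/diff.png

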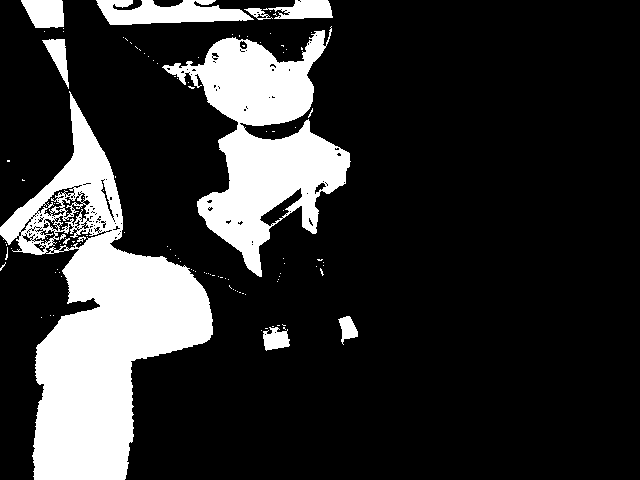

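I did the job in one push and handed it in at about 8 s. The front finger swung the flap open while the rear finger pushed the tin along its lane and over the lip. The hand then backed out so the flap followed it shut, and lifted clear.

**Tin:** it lies in the catch bay, standing on its side at station x about 11–31 mm with its top at about 43 mm. That is about 7 mm under the flap's lower edge. It looked the same before and after the flap passed over it.

**Flap:** the last picture shows it back in its starting place. The 127 changed pixels in that area look like the tin now visible behind it and the hand's shadow; no flap edge shows as moved.

**Bystanders:** the jar and beaker areas had no changed pixels. The bottle area had 669, because the gripper partly hides it; in the last picture the visible part stands where it did.

**Not checked:**
- The top camera was blocked by the arm when I looked, so these final checks rest on the side view alone.
- At first the side view did not agree on the tin's height after the drop, so I moved the finger over it at 51 mm; it passed without force.
- I did not measure tin-to-flap contact directly; no picture showed the two touching.

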